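Unclamp the tube block and lift it off the sloped separation stand

ROBOT

A 6-joint arm with a two-finger parallel gripper is mounted at the origin on the work surface. World frame = base frame: x ahead of the robot, y to its left, z up, the work surface at z = 0. Lengths are in mm, angles in rad, forces in N, time in s.
With the tool pointing down it reaches from about 325 to 900 mm from the base axis. Payload 6.1 kg.
Tool frame: the origin (TCP) lies midway between the tips of the shut fingers; the grasp point (between the pads) lies 19 mm behind it; z points along the fingers, y is the line along which they close (so a half turn about z gives the same grasp; the last joint's range is limited). The gripper opens to 87 mm and grips with 3 to 60 N. Pads are 19 mm wide; open, the fingers measure 117 mm over their backs; the gripper's body (75 mm by 190 mm) begins 51 mm behind the grasp point.
Start: joints at [1.173, 0.22, 1.526, -0, 1.395, -0.126], TCP at [167.79, 602.048, 222.538] pointing down, gripper open.
Joint ranges: [-2.98, 2.98], [-0.91, 2.08], [0.09, 2.57], [-1.24, 4.39], [0.2, 2.65], [-2.68, 2.68]. Speed limits (rad/s): [2.57, 2.57, 3.01, 3.14, 3.14, 3.14].

INTERFACE

Orientations are given as a unit quaternion [w, x, y, z].
In Python, from bench import manip gives the robot as it stands.
- The arm moves only by the shell command python3 -m pendant 'ROWS' [FORCE]. ROWS is a JSON object of lists of equal length, an entry for each row: "dp": the shift along the tool's x, y, z in units of 0.4 m (1.0 is 0.4 m), a list of three; "spin": the turn about the tool's z in units of 30 degrees (1.0 is 30 degrees); "gripper": the opening, from 0 (shut) to 1 (fully open). In form: {"dp": [[x, y, z], ...], "spin": [spin, ...], "gripper": [gripper, ...]}. A call has 1 to 10 rows; each row is the pose to reach, as a shift and turn from the pose commanded when the call began, along the tool's axes at that moment; what a row does not reach only later rows make up. A row lasts 1/10 s, in which the tool goes at most 50 mm and 8.59 degrees, less where a joint would pass 70% of its speed; a pose out of reach is approached as far as the arm can. A call with a number of a shift or a turn outside -1 to 1 is refused whole. A call with a gripper value outside its range is refused whole. The fingers move at their own pace and stop on an object; FORCE is the grip in N (left out, the last holds). Time passes only in rows, so rows that repeat a pose let the fingers close. It gives the time, the measured TCP pose, the force, the opening and the grip force at its end, in the units of the state.
- manip.read_state(): the state, without advancing time (a new reading comes with each control period).
- manip.grab_frame(name): name is "side" or "top" or "wrist"; returns the picture (400x640x3 uint8, blue, green, red); there is no depth.
- manip.camera_model(name): a dict with "intrinsics" (3x3 intrinsics, pixels), "R" (3x3) and "t" (3): a world point X has camera coordinates R X + t. Camera axes: x right, y down, z forward; pixel columns grow to the right and rows downward; lengths in mm; the calibration is good to about 2 mm. A picture is of the moment at which its call begins: read the wrist's pose just before it. camera_model takes no time and is no camera call; for the wrist camera it gives the pose at the moment of the call.
- manip.close_job(): hands the job in; it is judged then, once.
The state is a dict: "time": time; "q": joint angles; "qd": joint speeds; "tau": joint torques, N m; "position": TCP position; "eef_rot": TCP orientation; "wrist_force": force on the tool from outside, world axes, zero at the start; "torque": the same for the moment, N m; "gripper_width": opening from 0.0 (shut) to 1.0 (fully open); "grasp_force": force on a finger pad.
Only numpy, scipy, OpenCV 4.12 (cv2) and the standard library are available. Lean on these libraries where they do the work, as an engineer would, in place of code of your own. Each camera call takes 0.05 s, during which the arm holds its last target. There are 200 camera calls.

TASK

The bead separation is finished. Flip the red toggle-clamp lever on the sloping stand right over, away from the tube block, until the clamp stands fully open; then take the block by its bridge handle, draw it straight up along its two locating pins without cocking it, and set it down gently, flat and upright, in the shallow steel tray. Leave the clamp open and do not disturb the other things on the bench.

Things in the scene. Friction and masses are not known exactly. Their poses are not given: they have to be found in the camera images.
- nest: Dark plate of the fixed stand, sloping up 30 deg away from the robot, under the block. Origin on its upper face under the seated block's centre, 75 mm over the bench. x up the slope, y level to the left (towards the clamp), z square to the plate, along the two locating pins (8 mm thick, 16 mm high, at x 0, y -30 and +30 mm). Plate: x -48..62, y -58..148 mm, 10 mm thick.
- block: Loose blue aluminium tube block, 64 (x) x 90 (y) x 32 mm high, 0.36-0.56 kg. Origin at the centre of its underside, z up out of its top; seated, its axes are the nest's. Two rows of capped tubes at x -21 and +21 mm end 41 mm above its underside. Two 10 mm wide, 19 mm deep holes below fit over the pins with 1 mm play all round.
- block_handle (a point): Centre of the bar of the block's bridge handle, the place to grasp, 76 mm above the block's underside on its z axis. Bar 12 mm thick (block x), 50 mm long (block y), 16 mm deep (block z). Grasp across the 12 mm, fingers along the block's z axis (tilted 30 deg while it is seated). 35 mm from here down to the tube caps.
- lever_grip (a point): Centre of the clamp lever's red grip: 62 mm long, 14 mm wide (nest x), 18 mm across. Clamped, it stands along nest z with this point at nest (0, 72, 127) mm. It swings over to nest +y, turning about nest x, until it lies along the plate with this point at nest (0, 173, 31). Over centre: starts at 8 to 10 N, snaps after 2 deg, then light; stays open. Pinch it across 14 mm and lead it, or push it.
- lever_pivot (a point): Fixed point of the stand at nest (0, 78.5, 30.5) mm: in the nest's y-z plane the lever's grip centre travels, within 1 mm, on an arc of 95 mm radius about it, from 5 deg inward of nest z (clamped) through nest z to 89 deg outward, towards nest y (open).
- clamp_arm (a joint): Angle (rad) of the clamp's hold-down arm, driven by the lever through a toggle linkage: below 0.05 clamped, its rubber foot pressing on the block's top at nest (0, 34, 32) mm; 1.57 fully open, at a stop: arm and foot then stand square to the plate between nest y 75 and 106 mm, up to 92 mm above the plate, beside the block.
- tray: Shallow steel tray with a blue mat, fixed to the bench left or right of the stand. Outside 180 (x) x 140 mm (y), walls 18 mm high and 3 mm thick with a 7 mm rim outside them, 174 x 134 mm inside, floor 3 mm above the bench. Origin at the centre of its underside, on the bench; z up.
- kit_box: Open magenta carton with white reagent cartridges, 160 x 130 mm, 75 mm high, two paper flaps; stands on the other side of the stand from the tray; loose. Origin at the centre of its underside.
- radio: Black hand-held radio lying on the bench between the robot and the stand, 115 x 58 mm, 37 mm high, with a 120 mm aerial along its x axis; loose. Origin under the centre of its case.
- deepwell: Two stacked white 96-well deep-well plates, 128 x 86 mm, 89 mm high together, behind the stand; loose. Origin at the centre of the underside.
- tube_rack: Black rack with red- and white-capped tubes, 200 x 105 mm, 66 mm high, far left; loose. Origin at the centre of the underside.
- tip_box: Blue pipette-tip box with a clear lid, 122 x 84 mm, 83 mm high, far right; loose. Origin at the centre of the underside.
- marker: White marker pen with black cap, 119 mm long, 15 mm thick, lying on the bench right of and behind the stand; loose. Origin under its centre, x along the pen.
- wash_bottle: White bottle with blue cap, 64 mm in diameter, 145 mm high, behind the stand; loose. Origin at the centre of the underside.
- light_bar (a point): Centre of the stand's fixed LED light bar, 285 mm above the bench: a level silver tube, 22 mm thick, 165 mm long across the stand (along nest y, from nest y -56 to +110 mm), over the plate's upper edge at nest x 131, z 167 mm, on a 10 mm post that rises behind the plate at nest y 27 mm. It bars an upright gripper over the block; one held square to the plate (tilted 30 deg) clears it.

How it is judged:
By the outcome, as a careful person would: the job done as asked, in the order asked, and still so for the second after the job is handed in, with the robot touching nothing.
It also fails if it takes over 58 s, if anything falls off the work surface, if the arm or the gripper's body presses on something with over 40 N, if the wrist force passes 120 N, or if a joint passes its speed limit or range.

## Working session

There is one attempt and no reset: what is moved stays moved. The work goes in short steps, Python scripts to look and compute and a shell command to move; the robot and the scene stay as the last step left them, time stands still between calls to the robot, and variables do not carry over. Pictures are saved under pics/ and viewed, at most 10 in all, crops included, and the job is handed in when it is done.

```bash
mkdir -p pics; ls
python3 - <<'E'
from bench import manip
import cv2,numpy as np
s=manip.read_state();print(s)
for n in("side","top"):
    cv2.imwrite(f"pics/{n}0.png",manip.grab_frame(n));c=manip.camera_model(n);print(n,np.round(c["intrinsics"],1).tolist(),np.round(c["R"],4).tolist(),np.round(c["t"],1).tolist())
c=manip.camera_model("wrist");print(c)
E
```

```text
pics
{'time': 0.0, 'q': array([ 1.17288897e+00,  2.21209260e-01,  1.52760712e+00, -2.39702052e-05,
        1.39470788e+00, -1.26118515e-01]), 'qd': array([ 0.00198999,  0.00079077, -0.00074065, -0.00063771,  0.00060988,
       -0.00036082]), 'tau': array([ 2.87823204e-03, -4.94621551e+01, -3.87378609e+01,  7.00167473e-02,
        5.72549016e-02, -1.51646882e-04]), 'position': array([167.56426895, 601.47362242, 221.44982291]), 'eef_rot': array([-2.38772079e-04,  1.35474385e-01,  9.90780378e-01, -9.35895611e-04]), 'wrist_force': array([ 0.49868293, -0.28951862,  0.58448982]), 'torque': array([0.061082  , 0.00755097, 0.03012211]), 'grasp_force': 0.0, 'gripper_width': 0.9991347479600271}
side [[482.9, 0.0, 322.2], [0.0, 482.9, 202.0], [0.0, 0.0, 1.0]] [[0.9927, -0.1204, -0.0022], [-0.0941, -0.7642, -0.6381], [0.0751, 0.6337, -0.7699]] [-605.0, 185.6, 1323.3]
top [[486.4, 0.0, 320.8], [0.0, 486.4, 203.8], [0.0, 0.0, 1.0]] [[0.0089, -0.9999, -0.0048], [-0.9869, -0.008, -0.1609], [0.1608, 0.0061, -0.987]] [24.2, 623.5, 1312.0]
{'intrinsics': array([[348.90530994,   0.        , 324.09937646],
       [  0.        , 348.90530994, 200.6670442 ],
       [  0.        ,   0.        ,   1.        ]]), 'R': array([[ 0.26938498,  0.96303008, -0.00219106],
       [ 0.92091889, -0.25693858,  0.2930716 ],
       [ 0.2816738 , -0.08096687, -0.95608799]]), 't': array([-624.80203763,  -35.78687109,  391.80058847])}
```

View pics/side0.png

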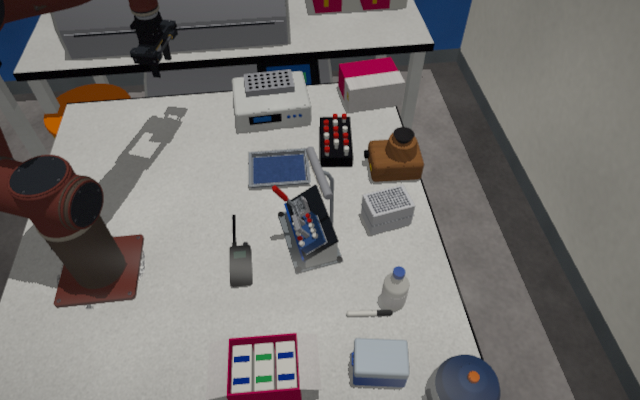

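View pics/top0.png

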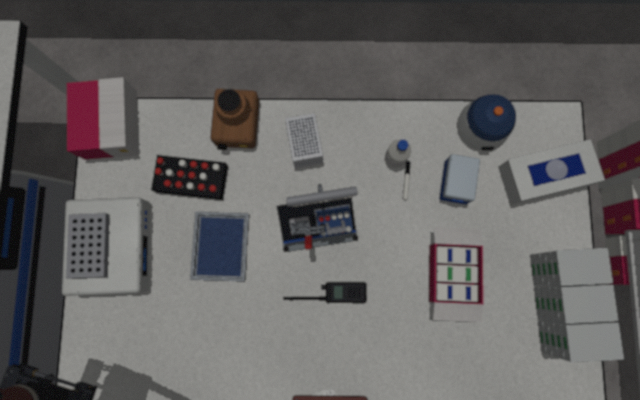

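```bash
cat > h.py <<'E'
import cv2,numpy as np
from bench import manip
def ray(c,uv):
    K,R,t=np.array(c["intrinsics"]),np.array(c["R"]),np.array(c["t"])
    d=R.T@np.linalg.solve(K,[uv[0],uv[1],1]);return -R.T@t,d/np.linalg.norm(d)
def onz(c,uv,z):
    o,d=ray(c,uv);return o+d*(z-o[2])/d[2]
def tri(*obs):
    A=np.zeros((3,3));b=np.zeros(3)
    for c,uv in obs:
        o,d=ray(c,uv);P=np.eye(3)-np.outer(d,d);A+=P;b+=P@o
    X=np.linalg.solve(A,b)
    return X,[round(float(np.linalg.norm(np.cross(X-ray(c,uv)[0],ray(c,uv)[1]))),1) for c,uv in obs]
def proj(c,X):
    p=np.array(c["intrinsics"])@(np.array(c["R"])@X+np.array(c["t"]));return p[:2]/p[2]
E
python3 - <<'E'
from h import *
cs,ct=manip.camera_model("side"),manip.camera_model("top")
def red(n,x0,y0,x1,y1):
    im=cv2.imread(f"pics/{n}0.png");h=cv2.cvtColor(im,cv2.COLOR_BGR2HSV)
    m=((h[...,0]<8)|(h[...,0]>172))&(h[...,1]>150)&(h[...,2]>70)
    z=np.zeros_like(m);z[y0:y1,x0:x1]=m[y0:y1,x0:x1];nn,l,st,ce=cv2.connectedComponentsWithStats(z.astype(np.uint8));i=1+st[1:,4].argmax();print(n,st[i],ce[i]);return ce[i]
s=red("side",265,175,295,210);t=red("top",290,225,325,255)
print("lever",tri((cs,s),(ct,t)))
im=cv2.imread("pics/top0.png");h=cv2.cvtColor(im,cv2.COLOR_BGR2HSV)
m=((h[...,0]>100)&(h[...,0]<125)&(h[...,1]>90)).astype(np.uint8);m[:,:185]=0;m[:,255:]=0;m[:200]=0;m[290:]=0
c=max(cv2.findContours(m,0,2)[0],key=cv2.contourArea);r=cv2.minAreaRect(c);print(r)
print("tray",onz(ct,r[0],3),[onz(ct,p,3).round() for p in cv2.boxPoints(r)])
# light bar: side ends and top ends estimates
print("bar",[onz(ct,p,285).round() for p in((288,202),(357,191))],"bar side",[onz(cs,p,285).round() for p in((310,150),(327,192))])
print("wristcam rel", -np.array(manip.camera_model("wrist")["R"]).T@manip.camera_model("wrist")["t"])
for n,(x0,y0,x1,y1) in{"side":(235,130,355,280),"top":(265,175,370,260)}.items():
    a=cv2.imread(f"pics/{n}0.png")[y0:y1,x0:x1]; a=cv2.resize(a,(400,int(400*(y1-y0)/(x1-x0))),interpolation=2); cv2.imwrite(f"pics/c{n}.png",a)
a,b=cv2.imread("pics/cside.png"),cv2.imread("pics/ctop.png")
H=max(len(a),len(b));o=np.zeros((H,800,3),np.uint8);o[:len(a),:400]=a;o[:len(b),400:]=b;cv2.imwrite("pics/cc.png",o)
E
python3 -m pendant --help 2>&1|tail -5
```

```text
side [272 186  16  15  92] [279.5        192.84782609]
top [305 236   6  12  59] [307.88135593 241.88135593]
lever (array([505.0921745 ,  60.10857512, 181.97960444]), [0.3, 0.3])
((220.02426147460938, 246.3982391357422), (41.72846984863281, 56.72732162475586), 3.945185899734497)
tray [505.2345426  317.24477203   3.        ] [array([429., 379.,   3.]), array([591., 375.,   3.]), array([583., 255.,   3.]), array([422., 260.,   3.])]
bar [array([589., 104., 285.]), array([616., -56., 285.])] bar side [array([592., 103., 285.]), array([616., -40., 285.])]
wristcam rel [ 90.90912867 624.23099555 383.71497496]
invalid input: not JSON, or not a number
```

View pics/cc.png

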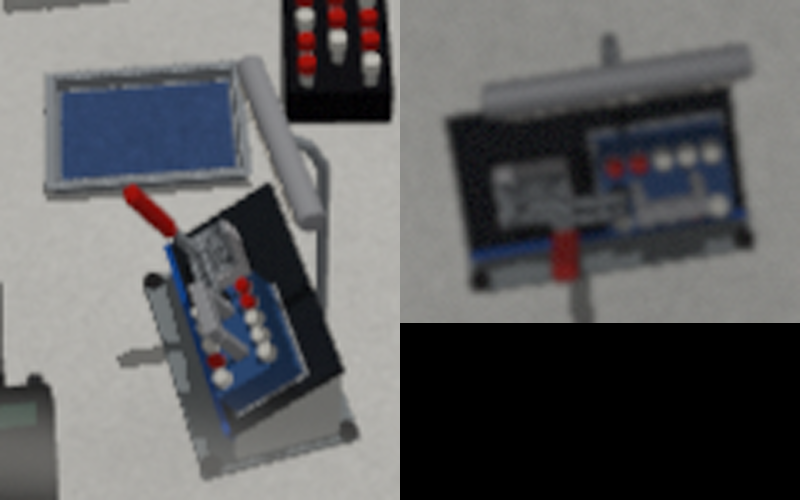

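The top view shows the stand's block with caps around crop (650,170), the red lever at (565,255) and the bar from (487,100) to (750,60), with the tray to the left. In the side view the lever leans towards the robot. I'll move above the stand to look from near.

```bash
python3 -m pendant '{"dp":[[-0.1,-0.08,-0.15],[-0.69,-0.56,-0.3],[-0.69,-0.56,-0.3],[-0.69,-0.56,-0.3],[-0.69,-0.56,-0.3],[-0.69,-0.56,-0.3],[-0.69,-0.56,-0.3],[-0.69,-0.56,-0.3],[-0.69,-0.56,-0.3],[-0.69,-0.56,-0.3]],"spin":[-0.2,-0.84,-0.84,-0.84,-0.84,-0.84,-0.84,-0.84,-0.84,-0.84],"gripper":[1,1,1,1,1,1,1,1,1,1]}'
python3 - <<'E'
from h import *
from scipy.spatial.transform import Rotation as Ro
s=manip.read_state();q=s["eef_rot"];R=Ro.from_quat([q[1],q[2],q[3],q[0]]).as_matrix();print(R.round(3).tolist())
print((R.T@(np.array([579,23,340])-s["position"])/400).round(3))
E
```

```text
time: 1.1
position: [373.8, 311.7, 342.4]
eef_rot: [-0.0, -0.083, 0.997, 0.0]
wrist_force: [-0.2, -0.5, -0.6]
gripper_width: 0.998
grasp_force: 0.0
[[-0.986, -0.165, -0.0], [-0.165, 0.986, 0.0], [0.0, 0.0, -1.0]]
[-0.387 -0.797  0.006]
```

```bash
python3 -m pendant '{"dp":[[-0.39,-0.8,0],[-0.39,-0.8,0],[-0.39,-0.8,0],[-0.39,-0.8,0],[-0.39,-0.8,0],[-0.39,-0.8,0],[-0.39,-0.8,0],[-0.39,-0.8,0],[-0.39,-0.8,0],[-0.39,-0.8,0]],"spin":[0,0,0,0,0,0,0,0,0,0],"gripper":[1,1,1,1,1,1,0,0,0,0]}'
python3 - <<'E'
from h import *
import json
c=manip.camera_model("wrist");im=manip.grab_frame("wrist");cv2.imwrite("pics/w1.png",im)
json.dump({k:np.array(v).tolist() for k,v in c.items()},open("w1.json","w"))
cv2.imwrite("pics/w1b.png",cv2.resize(im,(800,500),interpolation=2));print(manip.read_state()["position"])
E
```

```text
time: 2.1
position: [580.2, 24.7, 341.9]
eef_rot: [-0.001, -0.085, 0.996, 0.001]
wrist_force: [0.0, 0.6, -0.8]
gripper_width: 0.722
grasp_force: 0.0
[580.17046381  24.87795793 342.25732772]
```

View pics/w1b.png

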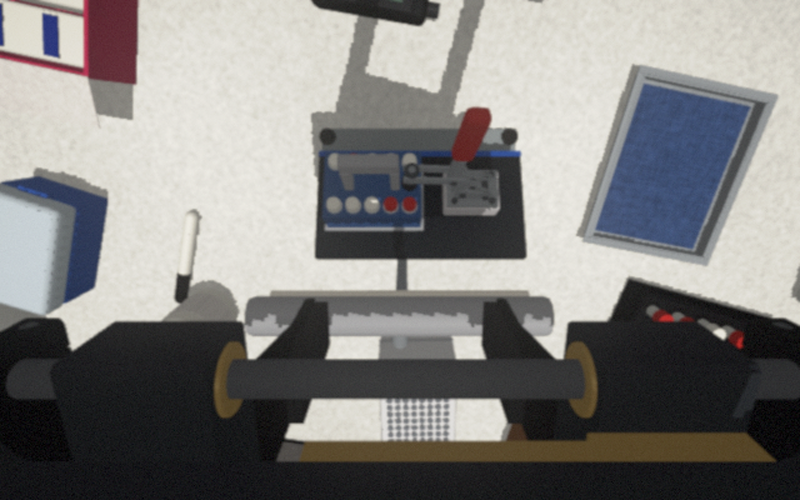

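The near view shows the plate corners at (315,258), (526,258), (320,152) and (521,153), the handle bar at (330–398,160), the lever from (463,155) to (480,112), and the tray at right with its top edge at (640,66) to (775,97).

Run:
```python
from h import *
import json
c=json.load(open("w1.json"));ct=manip.camera_model("top")
C,S=np.cos(np.pi/6),.5
def uvh(n): x,y,z=n;return np.array([C*x-S*z,y]),75+S*x+C*z
pts=[(c,(315,258),(62,-58,0)),(c,(526,258),(62,148,0)),(c,(320,152),(-48,-58,0)),(c,(521,153),(-48,148,0)),
(c,(330,160),(0,-25,84)),(c,(398,160),(0,25,84)),(ct,(287.3,201.2),(131,110,167)),(ct,(356.9,190.7),(131,-56,167))]
A=[];B=[]
for cc,p,n in pts:
    a,h=uvh(n);p=np.array(p,float)/(1.25 if cc is c else 1);A.append(a);B.append(onz(cc,p,h)[:2])
A,B=np.array(A),np.array(B)
w=np.arange(6)
a,b=A[w].mean(0),B[w].mean(0);H=(A[w]-a).T@(B[w]-b);th=np.arctan2(H[0,1]-H[1,0],H[0,0]+H[1,1])
R=np.array([[np.cos(th),-np.sin(th)],[np.sin(th),np.cos(th)]]);O=b-R@a
print("yaw",np.degrees(th),"O",O);print((B-(A@R.T+O)).round(1).tolist())
a,h=uvh((0,72,127));print("lever pred",R@a+O,h)
im=cv2.imread("pics/w1.png");hs=cv2.cvtColor(im,cv2.COLOR_BGR2HSV)
m=((hs[...,0]<8)|(hs[...,0]>172))&(hs[...,1]>130);m=m.astype(np.uint8);m[:, :340]=0;m[:,410:]=0;m[:80]=0;m[140:]=0
cn=max(cv2.findContours(m,0,2)[0],key=cv2.contourArea);r=cv2.minAreaRect(cn);print(r[0],"lever meas(wrist@185)",onz(c,r[0],185))
m=((hs[...,0]>100)&(hs[...,0]<125)&(hs[...,1]>90)).astype(np.uint8);m[:,:460]=0;m[230:]=0
cn=max(cv2.findContours(m,0,2)[0],key=cv2.contourArea);r=cv2.minAreaRect(cn);P=np.array([onz(c,p,3) for p in cv2.boxPoints(r)])
print("tray",P.mean(0).round(1),P.round(0).tolist())
json.dump({"O":O.tolist(),"th":th},open("nest.json","w"))
```

```text
yaw 9.647448769824882 O [580.84076784  -5.98328259]
[[-0.3, 2.4], [0.2, -1.1], [-0.4, 2.3], [0.7, 0.8], [0.3, -4.5], [-0.5, 0.0], [-1.3, -1.8], [-3.1, 0.7]]
lever pred [506.17267425  54.35680193] 184.98522628062372
(376.1982116699219, 107.37574005126953) lever meas(wrist@185) [505.06383008  59.12887192 185.        ]
tray [508.8 320.8   3. ] [[587.0, 256.0, 3.0], [414.0, 259.0, 3.0], [428.0, 379.0, 3.0], [606.0, 389.0, 3.0]]
```

```bash
cat >> h.py <<'E'
import json
from scipy.spatial.transform import Rotation as Ro
def uvh(P):
    n=json.load(open("nest.json"));c,s=np.cos(n["th"]),np.sin(n["th"]);d=np.array(P[:2])-n["O"]
    return np.array([c*d[0]+s*d[1],-s*d[0]+c*d[1],P[2]])
def world(u,v,h):
    n=json.load(open("nest.json"));c,s=np.cos(n["th"]),np.sin(n["th"])
    return np.array([n["O"][0]+c*u-s*v,n["O"][1]+s*u+c*v,h])
def go(*T):
    s=manip.read_state();q=s["eef_rot"];R=Ro.from_quat([q[1],q[2],q[3],q[0]]).as_matrix()
    print("now uvh",uvh(s["position"]).round(1),"F",np.round(s["wrist_force"],1),"t",s["time"])
    for t in T: print(np.round(t,1),"->",(R.T@(world(*t)-s["position"])/400).round(3).tolist())
E
python3 - <<'E'
from h import *
W=[(-68,33,340),(-68,33,172)]
for a,r,side in((0,95,15),(15,95,15),(30,95,15),(45,98,10),(60,105,5),(75,112,2),(85,116,0),(89,117,0)):
    t=np.radians(a);y=78.5+r*np.sin(t)-9*np.cos(t);z=30.5+r*np.cos(t)+9*np.sin(t)
    if a<40: z-=8
    W.append((max(-.5*z,-68) if a<80 else -27,y-side,75+.866*z))
go(*W)
E
```

```text
now uvh [  4.5  30.5 342.3] F [ 0.7  0.7 -0.1] t 2.15
[-68  33 340] -> [0.181, 0.007, 0.006]
[-68  33 172] -> [0.181, 0.006, 0.426]
[-58.8  54.5 176.8] -> [0.158, 0.06, 0.414]
[-58.3  79.4 176. ] -> [0.157, 0.122, 0.416]
[-54.6 103.2 169.6] -> [0.147, 0.182, 0.432]
[-53.1 131.4 166.9] -> [0.143, 0.252, 0.439]
[-45.4 159.9 153.6] -> [0.124, 0.323, 0.472]
[-34.1 182.4 134. ] -> [0.095, 0.379, 0.521]
[-27.  193.3 117.9] -> [0.078, 0.407, 0.561]
[-27.  195.3 111. ] -> [0.078, 0.412, 0.579]
```

```bash
python3 -m pendant '{"dp":[[0.18,0.005,0],[0.18,0.005,0],[0.18,0.005,0.1],[0.18,0.005,0.2],[0.18,0.005,0.3],[0.18,0.005,0.4],[0.18,0.005,0.42],[0.18,0.005,0.42]],"spin":[0,0,0,0,0,0,0,0],"gripper":[0,0,0,0,0,0,0,0]}'
python3 - <<'E'
from h import *
cv2.imwrite("pics/w2.png",manip.grab_frame("wrist"))
go((-64,45,175),(-62,55,176),(-60,66,176),(-58,79,176))
E
```

```text
time: 2.95
position: [508.2, 14.1, 173.9]
eef_rot: [-0.001, -0.085, 0.996, 0.0]
wrist_force: [0.2, -0.1, 0.3]
gripper_width: 0.016
grasp_force: 0.0
now uvh [-66.7  31.2 175.9] F [ 1.1 -0.2  0. ] t 3.0
[-64  45 175] -> [-0.007, 0.034, 0.002]
[-62  55 176] -> [-0.012, 0.059, -0.0]
[-60  66 176] -> [-0.017, 0.087, -0.0]
[-58  79 176] -> [-0.022, 0.119, -0.0]
```

View pics/w2.png

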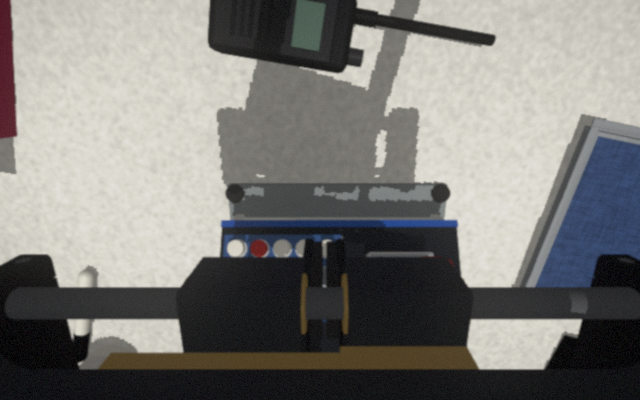

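The closed fingers (cols 303–345) stand beside the lever, which is hidden under the hand's right half. Now I push.

```bash
python3 -m pendant '{"dp":[[-0.005,0.03,0],[-0.01,0.05,0],[-0.012,0.06,0],[-0.015,0.075,0],[-0.02,0.09,0],[-0.02,0.1,0],[-0.02,0.12,0]],"spin":[0,0,0,0,0,0,0],"gripper":[0,0,0,0,0,0,0]}'
python3 - <<'E'
from h import *
go((-55,103,170),(-53,131,167),(-45,160,153),(-34,182,134),(-27,193,118),(-27,195,111))
E
```

```text
time: 3.7
position: [509.3, 61.6, 174.4]
eef_rot: [-0.0, -0.084, 0.996, -0.0]
wrist_force: [0.7, 0.4, 0.5]
gripper_width: 0.004
grasp_force: 0.0
now uvh [-59.2  78.6 174.4] F [0.7 0.4 0.5] t 3.7
[-55 103 170] -> [-0.01, 0.061, 0.011]
[-53 131 167] -> [-0.015, 0.131, 0.019]
[-45 160 153] -> [-0.035, 0.203, 0.054]
[-34 182 134] -> [-0.063, 0.258, 0.101]
[-27 193 118] -> [-0.08, 0.286, 0.141]
[-27 195 111] -> [-0.08, 0.291, 0.159]
```

```bash
python3 -m pendant '{"dp":[[-0.005,0.03,0.005],[-0.01,0.06,0.01],[-0.012,0.1,0.015],[-0.015,0.13,0.02],[-0.025,0.17,0.035],[-0.035,0.2,0.055],[-0.05,0.23,0.08],[-0.062,0.26,0.1]],"spin":[0,0,0,0,0,0,0,0],"gripper":[0,0,0,0,0,0,0,0]}'
python3 - <<'E'
from h import *
cv2.imwrite("pics/w3.png",manip.grab_frame("wrist"));cv2.imwrite("pics/s3.png",manip.grab_frame("side"))
a=cv2.resize(cv2.imread("pics/s3.png")[130:280,235:355],(400,500));b=cv2.resize(cv2.imread("pics/w3.png"),(400,250));b=cv2.copyMakeBorder(b,0,250,0,0,0)
cv2.imwrite("pics/c3.png",np.hstack([a,b]))
go((-27,193,118),(-27,195,111))
E
```

```text
time: 4.5
position: [516.4, 169.0, 133.3]
eef_rot: [-0.0, -0.084, 0.996, -0.0]
wrist_force: [-0.4, -1.4, -0.2]
gripper_width: 0.003
grasp_force: 0.0
now uvh [-35.  183.8 132.6] F [-0.9 -0.5  0.5] t 4.6
[-27 193 118] -> [-0.02, 0.023, 0.036]
[-27 195 111] -> [-0.02, 0.028, 0.054]
```

View pics/c3.png

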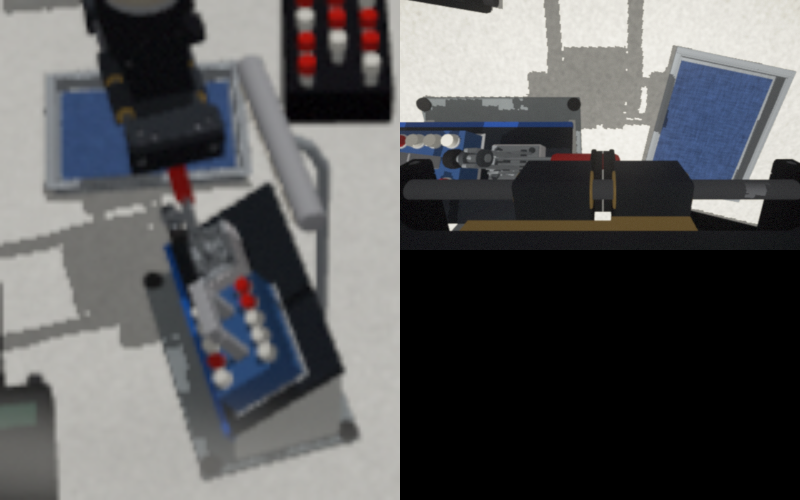

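The lever (red, crop (180,185)) is well over and its arm is partly raised. Next I press it down to the stop.

```bash
python3 -m pendant '{"dp":[[-0.01,0.012,0.018],[-0.02,0.025,0.036],[-0.02,0.028,0.045],[-0.02,0.028,0.054],[-0.02,0.028,0.06],[-0.02,0.028,0.065],[-0.02,0.028,0.065]],"spin":[0,0,0,0,0,0,0],"gripper":[0,0,0,0,0,0,0]}'
python3 - <<'E'
from h import *
go((-68,150,320))
E
```

```text
time: 5.3
position: [523.0, 180.4, 109.2]
eef_rot: [0.001, -0.084, 0.996, 0.0]
wrist_force: [-0.1, -0.0, 3.8]
gripper_width: 0.003
grasp_force: 1.6
now uvh [-25.8 193.4 109.2] F [-0.1 -0.   3.8] t 5.3
[-68 150 320] -> [0.105, -0.109, -0.527]
```

```bash
python3 -m pendant '{"dp":[[0,0,0.005],[0,0,0.01],[0,0,0.012],[0,0,0.012]],"spin":[0,0,0,0],"gripper":[0,0,0,0]}'
python3 - <<'E'
from h import *
go((-68,150,320))
E
```

```text
time: 5.7
position: [524.3, 180.6, 106.0]
eef_rot: [0.002, -0.084, 0.996, 0.0]
wrist_force: [-0.5, -0.2, 11.0]
gripper_width: 0.003
grasp_force: 4.7
now uvh [-24.5 193.4 106. ] F [-0.5 -0.2 11. ] t 5.7
[-68 150 320] -> [0.106, -0.109, -0.535]
```

```bash
python3 -m pendant '{"dp":[[0.03,-0.0,-0.1],[0.08,-0.1,-0.3],[0.08,-0.2,-0.53],[0.0,-0.35,-0.55],[-0.03,-0.47,-0.55],[-0.03,-0.47,-0.55],[-0.03,-0.47,-0.55],[-0.03,-0.47,-0.55],[-0.03,-0.47,-0.55],[-0.03,-0.47,-0.55]],"spin":[0,0,0,0,0,0,0,0,0,0],"gripper":[0,0,0.9,0.9,0.9,0.9,0.9,0.9,0.9,0.9]}'
python3 - <<'E'
from h import *
c=manip.camera_model("wrist");im=manip.grab_frame("wrist");cv2.imwrite("pics/w4.png",im)
json.dump({k:np.array(v).tolist() for k,v in c.items()},open("w4.json","w"))
cv2.imwrite("pics/w4b.png",cv2.resize(im[40:240,180:480],(780,520),interpolation=2));go()
E
```

```text
time: 6.7
position: [564.9, -1.9, 322.5]
eef_rot: [-0.001, -0.084, 0.996, 0.0]
wrist_force: [-0.5, -0.5, -0.6]
gripper_width: 0.649
grasp_force: 0.0
now uvh [-15.1   6.8 322.5] F [-0.1  0.1  0.4] t 6.75
```

View pics/w4b.png

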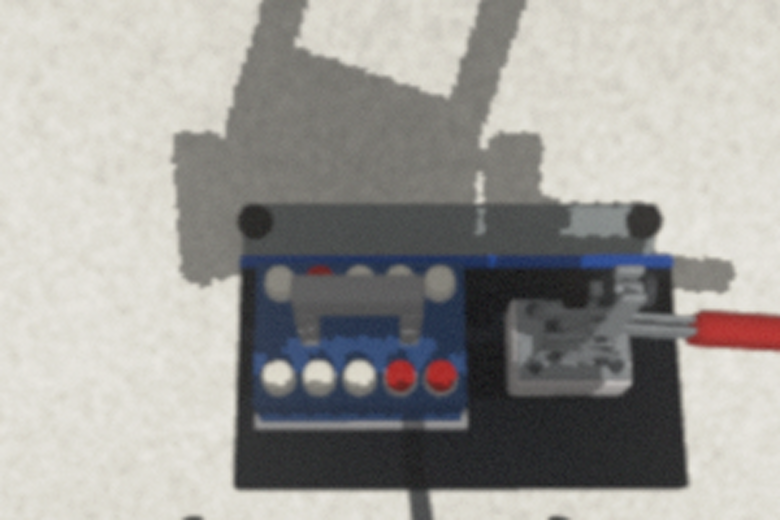

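The clamp is open (lever flat at right, crop (740,330)). The handle bar spans crop x 292–425, y 277–312, and the block's upper edge y≈425 spans x 254–468.

Run:
```python
from h import *
c=json.load(open("w4.json"));f=lambda x,y,h:uvh(onz(c,(180+x/2.6,40+y/2.6),h)).round(1)
print("bar ends",f(292,295,145),f(425,295,145),"edges top(low/up)",f(358,277,145),f(358,312,143))
C=.866
print("plate up corners (62,-58)/(62,148) exp u53.7",f(236,487,106),f(687,487,106))
print("block top upper edge (32,+-45,32) exp u 11.7",f(254,416,75+16+27.7),f(468,416,75+16+27.7))
print("bar exp",-38,0)
```

```text
bar ends [-39.2 -23.9 145. ] [-39.2  26.1 145. ] edges top(low/up) [-46.    0.9 145. ] [-32.4   0.8 143. ]
plate up corners (62,-58)/(62,148) exp u53.7 [ 53.2 -54.8 106. ] [ 53.3 146.7 106. ]
block top upper edge (32,+-45,32) exp u 11.7 [ 16.2 -43.7 118.7] [ 16.3  46.5 118.7]
bar exp -38 0
```

```bash
python3 -m pendant '{"dp":[[0.059,-0.0145,0.02],[0.059,-0.0145,0.1],[0.059,-0.0145,0.2],[0.059,-0.0145,0.3],[0.059,-0.0145,0.36],[0.059,-0.0145,0.4],[0.059,-0.0145,0.4]],"spin":[0,0,0,0,0,0,0],"gripper":[0.9,0.9,0.9,0.9,0.9,0.9,0.9]}'
python3 - <<'E'
from h import *
go((-38.5,1,122))
E
```

```text
time: 7.45
position: [540.5, -11.0, 160.1]
eef_rot: [-0.003, -0.085, 0.996, 0.001]
wrist_force: [0.4, -0.2, 0.1]
gripper_width: 0.902
grasp_force: 0.0
now uvh [-40.6   1.8 160.1] F [ 0.4 -0.2  0.1] t 7.45
[-38.5   1.  122. ] -> [-0.006, -0.002, 0.095]
```

```bash
python3 -m pendant '{"dp":[[-0.005,-0.002,0.04],[-0.005,-0.002,0.08],[-0.005,-0.002,0.096],[-0.005,-0.002,0.096],[-0.005,-0.002,0.096],[-0.005,-0.002,0.096],[-0.005,-0.002,0.096],[-0.005,-0.002,0.096]],"spin":[0,0,0,0,0,0,0,0],"gripper":[0.9,0.9,0.9,0.9,0.45,0.45,0.45,0.45]}' 10
python3 -m pendant '{"dp":[[0,0,0],[0,0,0],[0,0,0],[0,0,0]],"spin":[0,0,0,0],"gripper":[0.4,0.4,0.4,0.4]}' 10
python3 - <<'E'
from h import *
go((-38.5,1,122));print(manip.read_state()["torque"])
E
```

```text
time: 8.25
position: [545.9, -13.1, 126.0]
eef_rot: [0.0, -0.084, 0.996, -0.0]
wrist_force: [0.2, 0.2, 1.0]
gripper_width: 0.623
grasp_force: 0.0
time: 8.65
position: [545.5, -12.9, 125.7]
eef_rot: [-0.0, -0.084, 0.996, 0.0]
wrist_force: [-3.1, 0.7, 4.8]
gripper_width: 0.577
grasp_force: 10.0
now uvh [-36.   -0.9 125.7] F [-3.1  0.7  4.8] t 8.65
[-38.5   1.  122. ] -> [0.006, 0.005, 0.009]
[0.42659843 0.49208616 0.01020362]
```

```bash
python3 -m pendant '{"dp":[[0,0,0],[0,0,0],[0,0,0]],"spin":[0,0,0],"gripper":[0.4,0.4,0.4]}' 60
python3 -m pendant '{"dp":[[0.002,0,-0.003],[0.004,0,-0.007],[0.006,0,-0.011],[0.009,0,-0.015],[0.011,0,-0.019],[0.0125,0,-0.0217],[0.0125,0,-0.0217]],"spin":[0,0,0,0,0,0,0],"gripper":[0.4,0.4,0.4,0.4,0.4,0.4,0.4]}' 60
python3 - <<'E'
from h import *
cv2.imwrite("pics/w5.png",manip.grab_frame("wrist"));cv2.imwrite("pics/s5.png",manip.grab_frame("side"))
a=cv2.resize(cv2.imread("pics/s5.png")[150:270,265:355],(375,500));b=cv2.resize(cv2.imread("pics/w5.png")[60:260,200:440],(420,350));b=cv2.copyMakeBorder(b,0,150,0,0,0)
cv2.imwrite("pics/c5.png",np.hstack([a,b]));go();print(manip.read_state()["torque"])
E
```

```text
time: 8.95
position: [545.5, -12.8, 125.7]
eef_rot: [0.0, -0.084, 0.996, 0.0]
wrist_force: [-3.0, 2.1, 5.9]
gripper_width: 0.568
grasp_force: 60.0
time: 9.65
position: [540.3, -13.8, 134.1]
eef_rot: [-0.0, -0.084, 0.996, 0.0]
wrist_force: [1.5, 3.9, -3.8]
gripper_width: 0.57
grasp_force: 60.0
now uvh [-41.3  -0.9 134.1] F [ 1.4  3.3 -3.2] t 9.75
[ 0.77359855 -0.14279483  0.08246548]
```

View pics/c5.png

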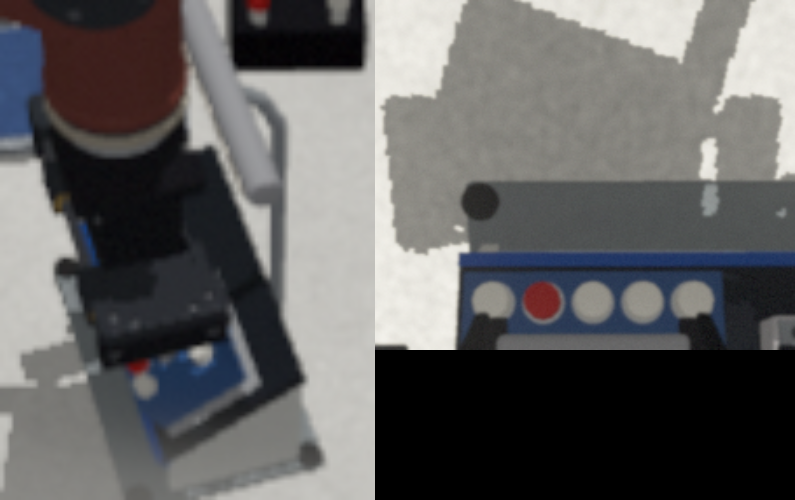

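The block is gripped and lifting, with its caps still in line with the plate edge. I keep drawing it along the pins.

```bash
python3 -m pendant '{"dp":[[0.0025,0.001,-0.0043],[0.005,0.002,-0.0087],[0.0075,0.002,-0.013],[0.01,0.002,-0.0173],[0.0125,0.002,-0.0217],[0.015,0.002,-0.026],[0.0175,0.002,-0.03],[0.02,0.002,-0.0346],[0.02,0.002,-0.0346]],"spin":[0,0,0,0,0,0,0,0,0],"gripper":[0.4,0.4,0.4,0.4,0.4,0.4,0.4,0.4,0.4]}' 60
python3 - <<'E'
from h import *
go();print(manip.read_state()["torque"])
E
python3 -m pendant '{"dp":[[0.005,0,-0.0087],[0.01,0,-0.0173],[0.015,0,-0.026],[0.02,0,-0.035],[0.025,0,-0.043],[0.035,0,-0.06],[0.05,0,-0.087],[0.06,0,-0.12],[0.06,0,-0.12]],"spin":[0,0,0,0,0,0,0,0,0],"gripper":[0.4,0.4,0.4,0.4,0.4,0.4,0.4,0.4,0.4]}' 60
python3 - <<'E'
from h import *
cv2.imwrite("pics/s6.png",manip.grab_frame("side"));cv2.imwrite("pics/w6.png",manip.grab_frame("wrist"))
a=cv2.resize(cv2.imread("pics/s6.png")[150:270,255:355],(400,480));b=cv2.resize(cv2.imread("pics/w6.png"),(400,250));b=cv2.copyMakeBorder(b,0,230,0,0,0)
cv2.imwrite("pics/c6.png",np.hstack([a,b]));go();print(manip.read_state()["torque"])
E
```

```text
time: 10.65
position: [532.7, -14.5, 148.2]
eef_rot: [0.0, -0.084, 0.996, -0.0]
wrist_force: [-0.1, -0.8, -5.5]
gripper_width: 0.568
grasp_force: 60.0
now uvh [-48.9  -0.3 148.2] F [-0.1 -0.8 -5.5] t 10.65
[0.03042341 0.10200972 0.0302752 ]
time: 11.55
position: [510.1, -18.8, 199.0]
eef_rot: [0.002, -0.084, 0.996, -0.001]
wrist_force: [1.1, -0.4, -5.4]
gripper_width: 0.567
grasp_force: 60.0
now uvh [-72.5  -0.5 196.9] F [-0.2 -0.  -5.2] t 11.65
[ 0.04886471  0.10764363 -0.0329748 ]
```

View pics/c6.png

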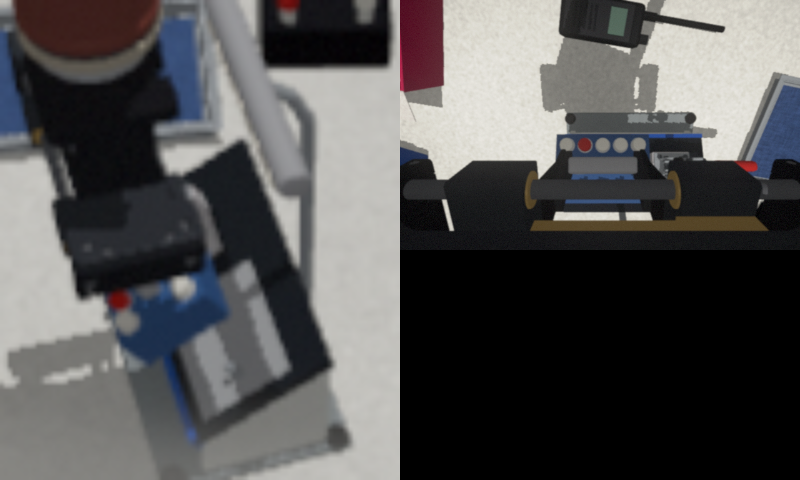

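The block hangs free of the pins, still tilted (5.3 N, 0.54 kg). Next I rise and carry it over the tray.

```bash
python3 -m pendant '{"dp":[[0,0,-0.06],[0,0,-0.13],[0,0.03,-0.18],[0,0.1,-0.18],[-0.01,0.18,-0.18],[-0.02,0.27,-0.18],[-0.03,0.36,-0.18],[-0.05,0.44,-0.18],[-0.07,0.52,-0.18],[-0.09,0.6,-0.18]],"spin":[0,0,0,0,0,0,0.1,0.2,0.3,0.4],"gripper":[0.4,0.4,0.4,0.4,0.4,0.4,0.4,0.4,0.4,0.4]}' 60
python3 - <<'E'
from h import *
c=manip.camera_model("wrist");im=manip.grab_frame("wrist");cv2.imwrite("pics/w7.png",im)
json.dump({k:np.array(v).tolist() for k,v in c.items()},open("w7.json","w"));go(uvh((507,319,200)))
E
```

```text
time: 12.65
position: [503.9, 225.7, 267.1]
eef_rot: [-0.0, 0.022, 1.0, -0.0]
wrist_force: [0.3, 0.1, -5.2]
gripper_width: 0.569
grasp_force: 60.0
now uvh [-36.4 246.1 267.1] F [-0.8  4.  -5.2] t 12.7
[-18.3 332.8 200. ] -> [0.001, 0.221, 0.169]
```

View pics/w7.png

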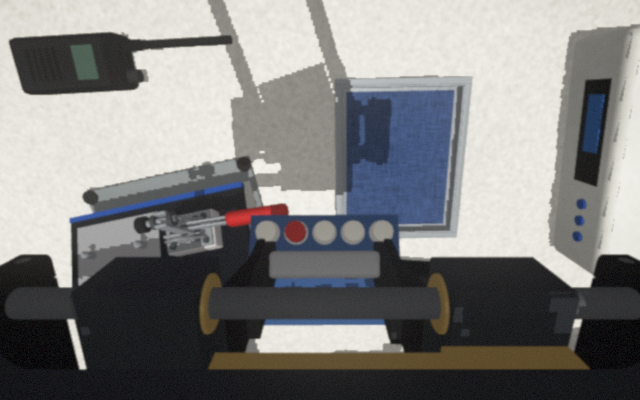

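The tray's rim corners are at about (336,80), (472,76) and (455,236), with the left edge at x≈336. The block sits at the bottom, still tilted.

Run:
```python
from h import *
c=json.load(open("w7.json"))
for p in((336,80),(472,76),(455,236),(337,234)): print(p,onz(c,p,18).round(1))
for p in((349,92),(452,90),(440,226),(349,226)): print(p,onz(c,p,3).round(1))
```

```text
(336, 80) [410.1 243.6  18. ]
(472, 76) [412.6 394.6  18. ]
(455, 236) [604.3 388.3  18. ]
(337, 234) [595.  238.5  18. ]
(349, 92) [423.5 258.7   3. ]
(452, 90) [426.5 378.6   3. ]
(440, 226) [595.8 373.6   3. ]
(349, 226) [590.6 254.8   3. ]
```

```bash
python3 -m pendant '{"dp":[[0,0.04,0],[0,0.11,0.03],[0,0.18,0.1],[0,0.22,0.18],[0,0.228,0.26],[0,0.228,0.33],[0,0.228,0.38],[0,0.228,0.4],[0,0.228,0.4]],"spin":[0,0,0,0,0,0,0,0,0],"gripper":[0.4,0.4,0.4,0.4,0.4,0.4,0.4,0.4,0.4]}' 60
python3 -m pendant '{"dp":[[0,0,0.015],[0,0,0.03],[0,0,0.045],[0,0,0.056],[0,0,0.056],[0,0,0.056]],"spin":[0,0,0,0,0,0],"gripper":[0.4,0.4,0.4,0.4,0.4,0.4]}' 60
python3 - <<'E'
from h import *
s=manip.read_state();print(s["position"],s["wrist_force"],s["torque"])
cv2.imwrite("pics/s8.png",manip.grab_frame("side"))
E
```

```text
time: 13.6
position: [507.1, 314.7, 106.2]
eef_rot: [-0.001, 0.021, 1.0, -0.001]
wrist_force: [0.2, 1.1, -5.4]
gripper_width: 0.566
grasp_force: 60.0
time: 14.2
position: [508.0, 315.3, 85.4]
eef_rot: [-0.0, 0.021, 1.0, -0.0]
wrist_force: [-0.2, -0.3, -5.7]
gripper_width: 0.572
grasp_force: 60.0
[507.99906899 315.28113301  85.41090642] [-0.18529913 -0.31266966 -5.6540009 ] [ 0.03498457  0.13002768 -0.04207822]
```

```bash
python3 -m pendant '{"dp":[[0,0,0.01],[0,0,0.02],[0,0,0.02],[0,0,0.02]],"spin":[0,0,0,0],"gripper":[0.4,0.4,0.4,0.4]}' 60
T='from bench import manip;s=manip.read_state();print("TQ",s["torque"].round(3),s["wrist_force"].round(1))'
python3 -m pendant '{"dp":[[0,0,0],[0,0,0],[0,0,0]],"spin":[0,0,0],"gripper":[0.4,0.4,0.4]}' 30 | grep -E 'posi|grasp'; python3 -c "$T"
python3 -m pendant '{"dp":[[0,0,0],[0,0,0],[0,0,0]],"spin":[0,0,0],"gripper":[0.4,0.4,0.4]}' 18| grep -E 'posi|grasp'; python3 -c "$T"
python3 -m pendant '{"dp":[[0,0,0],[0,0,0],[0,0,0]],"spin":[0,0,0],"gripper":[0.4,0.4,0.4]}' 12| grep -E 'posi|grasp'; python3 -c "$T"
```

```text
time: 14.65
position: [507.8, 315.2, 77.1]
eef_rot: [-0.0, 0.021, 1.0, -0.0]
wrist_force: [-0.3, 0.6, -6.0]
gripper_width: 0.568
grasp_force: 60.0
position: [508.2, 315.4, 77.6]
grasp_force: 30.0
TQ [0.032 0.169 0.004] [ 0.3  0.2 -4.6]
position: [508.1, 315.3, 77.5]
grasp_force: 18.0
TQ [ 0.094  0.113 -0.013] [ 0.4 -1.  -5.1]
position: [508.0, 315.3, 77.4]
grasp_force: 12.0
TQ [ 0.058  0.103 -0.063] [-0.   0.  -5.6]
```

```bash
T='from bench import manip;s=manip.read_state();print("TQ",s["torque"].round(3),s["wrist_force"].round(1))'
python3 -m pendant '{"dp":[[0,0,0],[0,0,0],[0,0,0],[0,0,0]],"spin":[0,0,0,0],"gripper":[0.4,0.4,0.4,0.4]}' 9 | grep -E 'posi|grasp'; python3 -c "$T"
python3 -m pendant '{"dp":[[0,0,0],[0,0,0],[0,0,0],[0,0,0]],"spin":[0,0,0,0],"gripper":[0.4,0.4,0.4,0.4]}' 7 | grep -E 'posi|grasp'; python3 -c "$T"
python3 - <<'E'
from h import *
for n in("side","wrist"):cv2.imwrite(f"pics/{n}9.png",manip.grab_frame(n))
a=cv2.resize(cv2.imread("pics/side9.png")[110:210,230:330],(400,400));b=cv2.resize(cv2.imread("pics/wrist9.png"),(400,250));b=cv2.copyMakeBorder(b,0,150,0,0,0)
cv2.imwrite("pics/c9.png",np.hstack([a,b]))
E
```

```text
position: [508.0, 315.3, 77.4]
grasp_force: 9.0
TQ [0.041 0.077 0.014] [ 1.  -1.2 -4.9]
position: [508.1, 315.3, 77.5]
grasp_force: 7.0
TQ [0.04  0.055 0.033] [ 0.7 -0.3 -4.9]
```

View pics/c9.png

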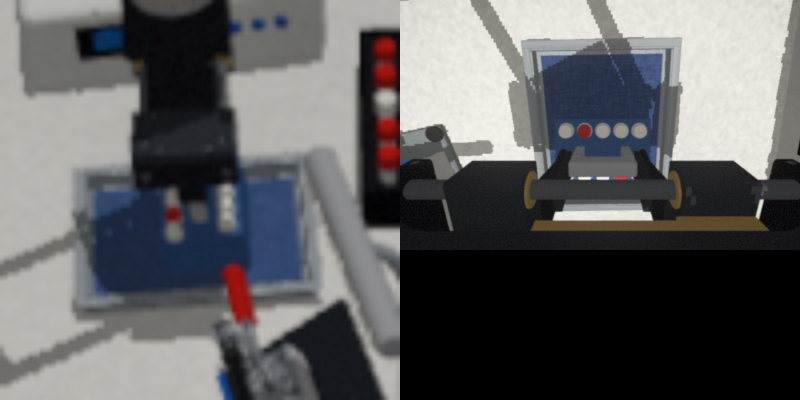

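The block has swung nearly level in the light grip. I lower gently so that the edge contact finishes the levelling.

```bash
T='from bench import manip;s=manip.read_state();print("TQ",s["torque"].round(3),s["wrist_force"].round(1))'
python3 -m pendant '{"dp":[[0,0,0.005],[0,0,0.01],[0,0,0.015],[0,0,0.02],[0,0,0.02]],"spin":[0,0,0,0,0],"gripper":[0.4,0.4,0.4,0.4,0.4]}' 7 | grep -E 'posi|grasp'; python3 -c "$T"
python3 -m pendant '{"dp":[[0,0,0.002],[0,0,0.004],[0,0,0.006],[0,0,0.008],[0,0,0.008]],"spin":[0,0,0,0,0],"gripper":[0.4,0.4,0.4,0.4,0.4]}' 7 | grep -E 'posi|grasp'; python3 -c "$T"
```

```text
position: [508.1, 315.3, 69.3]
grasp_force: 7.0
TQ [ 0.045  0.112 -0.001] [ 0.   0.2 -5. ]
position: [510.3, 315.4, 68.3]
grasp_force: 7.0
TQ [-0.59  -0.447 -0.059] [ 3.7 -3.7  5.1]
```

```bash
T='from bench import manip;s=manip.read_state();print("TQ",s["torque"].round(3),s["wrist_force"].round(1))'
python3 -m pendant '{"dp":[[0,0,0],[0,0,0],[0,0,0]],"spin":[0,0,0],"gripper":[0.4,0.4,0.4]}' 5 | grep -E 'posi|grasp'; python3 -c "$T"
python3 -m pendant '{"dp":[[0,0,0.002],[0,0,0.004],[0,0,0.005],[0,0,0.005]],"spin":[0,0,0,0],"gripper":[0.4,0.4,0.4,0.4]}' 5 | grep -E 'posi|grasp'; python3 -c "$T"
python3 - <<'E'
from h import *
for n in("side","wrist"):cv2.imwrite(f"pics/{n}10.png",manip.grab_frame(n))
a=cv2.resize(cv2.imread("pics/side10.png")[130:200,245:325],(400,350));b=cv2.resize(cv2.imread("pics/wrist10.png")[50:200,180:460],(400,214));b=cv2.copyMakeBorder(b,0,136,0,0,0)
cv2.imwrite("pics/c10.png",np.hstack([a,b]))
E
```

```text
position: [510.3, 315.4, 68.3]
grasp_force: 5.0
TQ [-0.643 -0.454  0.043] [ 3.5 -3.   4.9]
position: [510.9, 315.4, 66.6]
grasp_force: 5.0
TQ [-0.686 -0.61   0.031] [ 3.2 -3.9  5.7]
```

View pics/c10.png

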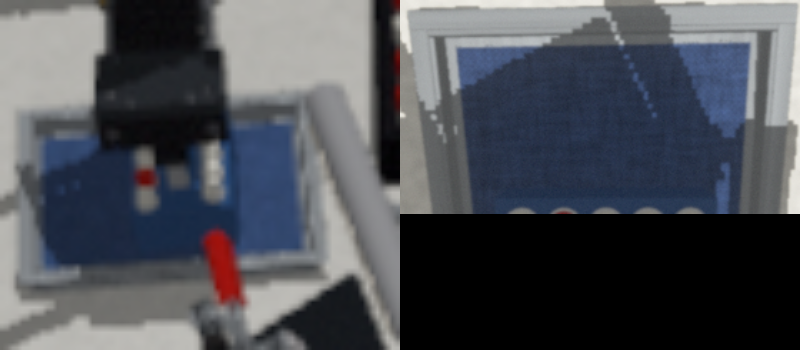

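The view shows the block in the tray, nearly level. The sideways force says it still wants to pivot flat, so I follow it with small +x moves.

```bash
T='from bench import manip;s=manip.read_state();print("TQ",s["torque"].round(3),s["wrist_force"].round(1))'
for i in 1; do python3 -m pendant '{"dp":[[-0.003,0,0],[-0.006,0,0.001],[-0.01,0,0.002],[-0.01,0,0.002]],"spin":[0,0,0,0],"gripper":[0.4,0.4,0.4,0.4]}' 7 | grep -E 'posi|grasp'; python3 -c "$T"; done
python3 -m pendant '{"dp":[[-0.003,0,0.001],[-0.006,0,0.002],[-0.01,0,0.004],[-0.01,0,0.004]],"spin":[0,0,0,0],"gripper":[0.4,0.4,0.4,0.4]}' 7 | grep -E 'posi|grasp'; python3 -c "$T"
python3 - <<'E'
from h import *
c=manip.camera_model("wrist");im=manip.grab_frame("wrist");cv2.imwrite("pics/w11.png",im);json.dump({k:np.array(v).tolist() for k,v in c.items()},open("w11.json","w"))
# near caps row: light, unsaturated or red blobs near rows 120-220; print blobs
for n in("w11","wrist10"):
    g=cv2.imread(f"pics/{n}.png");hs=cv2.cvtColor(g,cv2.COLOR_BGR2HSV)
    m=((hs[...,1]<70)&(hs[...,2]>90)|((hs[...,0]<8)|(hs[...,0]>172))&(hs[...,1]>120)).astype(np.uint8);m[:,:250]=0;m[:,400:]=0;m[:150]=0;m[260:]=0
    k,l,st,ce=cv2.connectedComponentsWithStats(m)
    print(n,[(s[:4].tolist()) for s,e in zip(st[1:],ce[1:]) if s[4]>40])
E
```

```text
position: [514.2, 315.3, 65.1]
grasp_force: 7.0
TQ [-0.651 -0.589  0.041] [ 3.6 -4.4  6.2]
position: [517.9, 315.0, 63.2]
grasp_force: 7.0
TQ [-0.646 -0.621  0.042] [ 3.8 -3.   5.1]
w11 [[250, 191, 28, 28], [281, 191, 27, 27], [311, 191, 27, 28], [341, 190, 27, 29], [371, 191, 27, 28], [274, 229, 25, 31], [300, 229, 75, 31]]
wrist10 [[252, 195, 27, 27], [282, 195, 26, 26], [311, 195, 26, 27], [341, 195, 26, 27], [370, 195, 27, 27], [357, 234, 17, 26], [275, 242, 17, 18]]
```

Run:
```python
from h import *
c4=json.load(open("w4.json"));c=json.load(open("w11.json"));s=manip.read_state();print(s["position"],s["wrist_force"])
a=[uvh(onz(c4,(180+x/2.6,40+377/2.6),121)) for x in(278,441)];sp=(a[1][1]-a[0][1])/4;print("spacing",sp,"u",a[0][0],"exp",21*.866-20.5)
L,R_=(264,204.5),(384.5,204.5)
for h in(36,40,44,48,52):
    p,q=onz(c,L,h),onz(c,R_,h);print(h,"spacing",(np.linalg.norm(q-p)/4).round(2),"x",p[0].round(1),q[0].round(1))
```

```text
[517.86732538 315.02704706  63.21672042] [ 4.37214365 -2.6871279   5.41266893]
spacing 16.85112504270613 u -1.3058206298643462 exp -2.314
36 spacing 17.15 x 497.1 500.1
40 spacing 16.79 x 495.9 498.7
44 spacing 16.43 x 494.6 497.4
48 spacing 16.06 x 493.4 496.1
52 spacing 15.7 x 492.1 494.8
```

```bash
T='from bench import manip;s=manip.read_state();print("TQ",s["torque"].round(3),s["wrist_force"].round(1))'
cat > caps.py <<'E'
from h import *
import sys
c=manip.camera_model("wrist");s=manip.read_state();g=manip.grab_frame("wrist");cv2.imwrite(f"pics/{sys.argv[1]}.png",g);hs=cv2.cvtColor(g,cv2.COLOR_BGR2HSV)
m=((hs[...,1]<70)&(hs[...,2]>90)|((hs[...,0]<8)|(hs[...,0]>172))&(hs[...,1]>120)).astype(np.uint8);m[:,:240]=0;m[:,410:]=0;m[:150]=0;m[260:]=0
k,l,st,ce=cv2.connectedComponentsWithStats(m)
b=[(st[i],ce[i]) for i in range(1,k) if 400<st[i][4]<800 and abs(st[i][2]-st[i][3])<5]
for t,e in b: print(t.tolist(),onz(c,e,44).round(1))
print("tcp",s["position"].round(1),s["wrist_force"].round(1),s["torque"].round(2))
E
python3 caps.py k1
python3 -m pendant '{"dp":[[-0.003,0,0.001],[-0.006,0,0.002],[-0.01,0,0.004],[-0.01,0,0.004],[-0.01,0,0.004]],"spin":[0,0,0,0,0],"gripper":[0.4,0.4,0.4,0.4,0.4]}' 5 | grep -E 'posi|grasp'; python3 caps.py k2
```

```text
[251, 191, 27, 28, 603] [494.4 283.6  44. ]
[281, 191, 27, 27, 519] [494.8 300.1  44. ]
[311, 191, 27, 28, 584] [495.7 316.5  44. ]
[341, 191, 27, 28, 586] [496.4 332.9  44. ]
[371, 191, 27, 28, 598] [497.2 349.4  44. ]
tcp [517.9 315.   63.2] [ 4.4 -2.7  5.4] [-0.64 -0.64  0.09]
position: [519.6, 314.9, 60.6]
grasp_force: 5.0
[372, 189, 28, 29, 614] [497.5 349.3  44. ]
[250, 190, 27, 28, 612] [494.8 283.6  44. ]
[281, 190, 27, 27, 537] [495.2 300.1  44. ]
[311, 190, 27, 28, 602] [496.1 316.5  44. ]
[341, 190, 27, 28, 603] [496.8 332.8  44. ]
tcp [519.6 314.9  60.6] [-1.3 -3.2  6.2] [-0.61  0.16  0.02]
```

The block is flat: cap row stationary, x force gone, grasp point at handle height. I unload, release and withdraw upwards.

```bash
python3 -m pendant '{"dp":[[0.003,0,-0.004],[0.003,0,-0.004],[0.003,0,-0.004],[0.003,0,-0.004],[0.003,0,-0.004],[0.003,0,-0.004]],"spin":[0,0,0,0,0,0],"gripper":[0.4,0.7,0.85,0.85,0.85,0.85]}' 3
python3 caps.py k3
python3 -m pendant '{"dp":[[0,0,-0.02],[0,0,-0.06],[0,0,-0.12],[0,0,-0.22],[0,0,-0.34],[0,0,-0.45],[0,0,-0.5],[0,0,-0.5],[0,0,-0.5]],"spin":[0,0,0,0,0,0,0,0,0],"gripper":[0.85,0.85,0.85,0.85,0.85,0.85,0.85,0.85,0.85]}'
python3 - <<'E'
from h import *
c=manip.camera_model("wrist");g=manip.grab_frame("wrist");cv2.imwrite("pics/w12.png",g)
hs=cv2.cvtColor(g,cv2.COLOR_BGR2HSV)
m=((hs[...,1]<70)&(hs[...,2]>90)|((hs[...,0]<8)|(hs[...,0]>172))&(hs[...,1]>120)).astype(np.uint8)
k,l,st,ce=cv2.connectedComponentsWithStats(m)
for i in range(1,k):
    if 60<st[i][4]<500 and abs(st[i][2]-st[i][3])<6: print(st[i].tolist(),onz(c,ce[i],44).round(1))
print(manip.read_state()["position"])
S=cv2.imread("pics/side0.png").astype(int)
t=manip.grab_frame("top");T0=cv2.imread("pics/top0.png").astype(int)
d=(np.abs(t.astype(int)-T0).max(2)>60).astype(np.uint8);k,l,st,ce=cv2.connectedComponentsWithStats(d);print([s.tolist() for s in st[1:] if s[4]>25])
E
```

```text
time: 20.3
position: [518.7, 314.9, 61.8]
eef_rot: [-0.0, 0.021, 1.0, 0.0]
wrist_force: [-0.2, -0.0, 0.7]
gripper_width: 0.838
grasp_force: 0.0
[250, 190, 28, 29, 612] [494.6 283.6  44. ]
[281, 190, 27, 27, 534] [495.  300.2  44. ]
[311, 190, 27, 29, 591] [495.9 316.5  44. ]
[341, 190, 27, 29, 599] [496.6 333.   44. ]
[371, 190, 28, 29, 612] [497.3 349.4  44. ]
tcp [518.7 314.9  61.8] [-0.2 -0.   0.7] [0.04 0.04 0.07]
time: 21.25
position: [519.0, 314.9, 262.9]
eef_rot: [0.001, 0.021, 1.0, 0.0]
wrist_force: [-0.6, -0.3, -0.4]
gripper_width: 0.85
grasp_force: 0.0
[287, 142, 14, 15, 166] [495.6 283.   44. ]
[302, 142, 14, 13, 124] [495.7 299.9  44. ]
[338, 277, 11, 10, 77] [662.  332.1  44. ]
[363, 279, 12, 8, 61] [664.2 363.6  44. ]
[518.27493814 314.62082306 261.18163021]
[[97, 183, 155, 217, 15399], [326, 207, 23, 6, 67], [346, 219, 5, 6, 27], [329, 221, 12, 6, 53], [261, 231, 21, 6, 85], [309, 247, 7, 15, 70], [55, 359, 98, 41, 2477], [155, 392, 16, 8, 67]]
```

Run:
```python
from h import *
g=manip.grab_frame("top");hs=cv2.cvtColor(g,cv2.COLOR_BGR2HSV);m=((hs[...,0]<8)|(hs[...,0]>172))&(hs[...,1]>140)&(hs[...,2]>60);m=m.astype(np.uint8);z=np.zeros_like(m);z[215:250,250:300]=m[215:250,250:300]
e=np.argwhere(z).mean(0)[::-1];print(e,z.sum(),"pred",proj(manip.camera_model("top"),world(-15.5-4.5,173,75+.866*40)))
print(manip.close_job())
```

```text
[272.15942029 233.1884058 ] 69 pred [270.77005541 233.75576428]
the job is handed in; nothing more can be done
None
```

The job is handed in: the clamp lever lies fully open, the block was drawn straight off its pins and set down flat and upright in the tray, and nothing else on the bench appeared to move. I viewed 12 pictures, two over the limit of 10.

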